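# Load the media bottles into the labeller's lane

## Task

Push the three blue-capped media bottles one after another into the labeller's lane so that they stand upright in single file between the guide rails, touching one another, with the first holding the orange stop plate fully home at the end of the lane. You cannot see where the stop is clamped: feel for it, gently, the bottles are glass. Leave the amber bottle and everything else on the bench where it is.

Things in the scene. Friction and masses are not known exactly. Their poses are not given: they have to be found in the camera images.
- station: Bench bottle labeller, fixed. Origin on the bench (z = 0) below the lane's centre line at the tips of the flared rails; y points along the lane in the feeding direction, x across it, z up. Steel infeed plate, top at z = 12 mm, y = -205 to +30 mm, x = -145 to +145 mm, with a 10 mm high lip on its three outer edges; the bottles stand on it. The lane bed follows flush, 110 mm wide
- lane_mouth (a point): On the bed, lane centre, where the rails become parallel (station y = 35 mm); axes as the station's. Each side has two 10 mm round steel rails, axes 20 and 48 mm above the bed. Clear width 60 mm from here on; towards the infeed plate they flare to 96 mm within 35 mm. Rail posts of 12 mm at x = +-47 mm, 58 mm high, 77 and 165 mm past this point
- guard_edge (a point): Middle of the guard's yellow front edge, on its underside (station y = 100, z = 132 mm). The clear guard, 4 mm thick, x = +-65 mm, covers the lane for 120 mm from here, with skirts at x = +-63 mm down to z = 96 mm; then the white cabinet with a tunnel (200 mm long, x = +-130 mm, 165 mm high, reel on top to 205 mm)
- stop_plate (a joint): Orange sprung plate (50 x 52 mm) on an end stop clamped in the lane, hidden, at a place not reported: with the file home the last bottle's centre is 15 mm before to 30 mm past the guard's edge. 0 m free, 0.010 m home at a firm stop. Its spring (under 0.6 N) is weaker than the bottles' friction: you feel sliding friction, then the firm stop; a file left alone stays and keeps the plate in
- bottle_1: Media bottle, one of three alike: clear glass with yellow-green agar and ribbed blue screw cap, 0.15 to 0.31 kg, round. Body 56 mm diameter, 72 mm high; cap 48 mm diameter, from 81 to 105 mm (the top). Origin at the centre of its underside, z up its axis. Stands free on the infeed plate; pushed above half its height it may tip
- bottle_2: Media bottle, one of three alike: clear glass with yellow-green agar and ribbed blue screw cap, 0.15 to 0.31 kg, round. Body 56 mm diameter, 72 mm high; cap 48 mm diameter, from 81 to 105 mm (the top). Origin at the centre of its underside, z up its axis. Stands free on the infeed plate; pushed above half its height it may tip
- bottle_3: Media bottle, one of three alike: clear glass with yellow-green agar and ribbed blue screw cap, 0.15 to 0.31 kg, round. Body 56 mm diameter, 72 mm high; cap 48 mm diameter, from 81 to 105 mm (the top). Origin at the centre of its underside, z up its axis. Stands free on the infeed plate; pushed above half its height it may tip
- amber_bottle: amber glass bottle with red cap and white label, same shape and size as the media bottles (56 mm diameter, 105 mm high), standing among them on the infeed plate; another product, stays where it is. Origin at the centre of its underside
- dishes_a: stack of four 60 mm Petri dishes, 60 mm high, on the bench; origin under its centre. Bystander
- dishes_b: stack of three 60 mm Petri dishes, 45 mm high, on the bench; origin under its centre. Bystander
- dishes_c: stack of four 60 mm Petri dishes, 60 mm high, on the bench; origin under its centre. Bystander
- tip_box: grey box of pipette tips with violet lid, 87 x 122 x 75 mm; origin under its centre. Bystander
- wash_bottle: white wash bottle with red spout, 64 mm diameter, 205 mm high; origin under its centre. Bystander
- marker: white felt marker with blue cap lying on the bench, 134 mm long along its x; origin under its middle. Bystander

How it is judged:
At the end, for the whole second after the job is handed in: Stop plate in by over 6.5 of its 10 mm; all three media bottles at rest, standing on the bed (origin below 17 mm, lean under 0.06 rad), within 6 mm of the lane's centre line, beyond y = 60 mm of the labeller, neighbours in the file less than 60.5 mm apart centre to centre (value of joint stop_plate above 0.0065 m and x of bottle_1 in the frame of station between -0.006 and 0.006 m and y of each of bottle_1, bottle_2, bottle_3 in the frame of station above 0.06 m and z of each of bottle_1, bottle_2, bottle_3 in the frame of station below 0.017 m and angle between each of bottle_1, bottle_2, bottle_3's own z axis and vertical below 0.06 rad and linear speed of each of bottle_1, bottle_2, bottle_3 below 0.01 m/s and x of bottle_2 in the frame of station between -0.006 and 0.006 m and x of bottle_3 in the frame of station between -0.006 and 0.006 m and ((horizontal distance between bottle_1 and bottle_2 below 0.0605 m and horizontal distance between bottle_1 and bottle_3 below 0.0605 m) or (horizontal distance between bottle_1 and bottle_2 below 0.0605 m and horizontal distance between bottle_2 and bottle_3 below 0.0605 m) or horizontal distance between each of bottle_1, bottle_2 and bottle_3 below 0.0605 m)); the robot touches nothing.
It fails at once if a media bottle is tipped over (leans more than 0.35 rad) (angle between any of bottle_1, bottle_2, bottle_3's own z axis and vertical above 0.35 rad).
It fails at once if glass is rammed: two of the media bottles press on each other with more than 45 N (contact force between bottle_1 and bottle_2 above 45 N or contact force between any of bottle_1, bottle_2 and bottle_3 above 45 N).
It fails at once if the amber bottle is moved more than 15 mm or tipped (distance of amber_bottle from where it was at the start of the episode above 0.015 m or angle between amber_bottle's own z axis and vertical above 0.2 rad).
It fails at once if another thing on the bench is moved more than 25 mm (distance of any of dishes_a, dishes_b, dishes_c, tip_box, wash_bottle, marker from where it was at the start of the episode above 0.025 m).
It also fails if it takes over 72 s, if anything falls off the work surface, if the arm or the gripper's body presses on something with over 40 N, if the wrist force passes 120 N, or if a joint passes its speed limit or range.

## Robot

A 6-joint arm with a two-finger parallel gripper is mounted at the origin on the work surface. World frame = base frame: x ahead of the robot, y to its left, z up, the work surface at z = 0. Lengths are in m, angles in rad, forces in N, time in s.
With the tool pointing down it reaches from about 0.3 to 0.825 m from the base axis. Payload 5.4 kg.
Tool frame: the origin (TCP) lies at the very end of the fingers, on their centre line; the grasp point (between the pads) lies 19 mm behind it; z points along the fingers, y is the line along which they close (so a half turn about z gives the same grasp; the last joint's range is limited). The gripper opens to 92 mm and grips with 3 to 60 N. Pads are 20 mm wide; open, the fingers measure 128 mm over their backs; the gripper's body (75 mm by 189 mm) begins 69 mm behind the grasp point.
Start: joints at [0.926, 0.158, 1.597, -0, 1.386, -0.21], TCP at [0.242, 0.521, 0.215] pointing down, gripper open.
Joint ranges: [-2.91, 2.91], [-0.94, 2.29], [0.18, 2.7], [-1.29, 4.43], [0.17, 2.64], [-3, 3]. Speed limits (rad/s): [2.57, 2.57, 3.14, 3.14, 3.14, 3.14].

## Interface

Orientations are given as a rotation vector (axis times angle).
In Python, from workcell import bot gives the robot as it stands. Calls block until the motion is done:
- bot.goto(position, orientation): joint-space move of the TCP to a pose.
- bot.line_to(position, rot=None, max_speed=0.15): straight line of the TCP; rot=None keeps the orientation; max_speed is the mean speed in m/s.
- bot.set_joints(angles): joint-space move.
- bot.set_gripper(opening, newtons=None): opening from 0.0 (shut) to 1.0 (fully open); newtons is the grip in N (None keeps the last); returns when the fingers have stopped.
- bot.hold(seconds).
- bot.inverse_kinematics(position, orientation): joint angles nearest the present ones, or None.
- bot.read_camera(name): name is "side" or "top" or "wrist"; returns a dict with "pixels" (480x640x3 uint8, blue, green, red), "fx", "fy", "cx", "cy" (pixels), "R" (3x3) and "t" (3): a world point X has camera coordinates R X + t. Camera axes: x right, y down, z forward; pixel columns grow to the right and rows downward; lengths in m; the calibration is good to about 2 mm. A picture is of the moment at which its call begins. There is no depth.
A pose or a line that the arm cannot do raises bot.MotionError and nothing moves.
- bot.job_done(): hands the job in; it is judged then, once.
Readings, each from a call of its own:
- bot.current_clock(): time.
- bot.current_joints(): joint angles.
- bot.current_joint_vel(): joint speeds.
- bot.current_effort(): joint torques, N m.
- bot.current_ee_pos(): TCP position.
- bot.current_tool_rot(): TCP orientation.
- bot.current_contact_force(): force on the tool from outside, world axes, zero at the start.
- bot.current_ft_torque(): the same for the moment, N m.
- bot.current_opening(): opening from 0.0 (shut) to 1.0 (fully open).
- bot.current_grip_force(): force on a finger pad.
Only numpy, scipy, OpenCV 4.12 (cv2) and the standard library are available. Lean on these libraries where they do the work, as an engineer would, in place of code of your own. Each camera call takes 0.05 s, during which the arm holds its last target. There are 200 camera calls.

## Working session

There is one attempt and no reset: what is moved stays moved. The work goes in short steps, each a Python script; the robot and the scene stay as the last script left them, time stands still between calls to the robot, and variables do not carry over. Pictures are saved under pics/ and viewed, at most 10 in all, crops included, and the job is handed in when it is done.

```bash
mkdir -p pics; ls
python3 - <<'E'
from workcell import bot
import cv2,numpy as np
for n in("top","side"):
    c=bot.read_camera(n); cv2.imwrite(f"pics/{n}0.png",c["pixels"]); print(n,c["fx"],c["cx"],c["cy"],c["R"],c["t"],-np.array(c["R"]).T@c["t"])
print(bot.current_clock(),bot.current_tool_rot(),bot.current_contact_force())
E
```

```text
pics
top 549.9169663676478 321.8175244606158 239.71452033155592 [[-0.00945035 -0.99989406  0.0110711 ]
 [-0.99498787  0.00830062 -0.09965061]
 [ 0.09954815 -0.01195734 -0.9949609 ]] [-0.04619816  0.64163415  1.70221597] [ 0.46852915 -0.03116525  1.75808903]
side 445.50974289401046 314.3366369641628 243.17525248204964 [[-0.99836257 -0.05499233 -0.0157488 ]
 [-0.02685995  0.69374547 -0.71971922]
 [ 0.0505047  -0.71811772 -0.6940866 ]] [0.62505894 0.11303023 1.27014085] [0.56292335 0.86806989 0.97278171]
0.1 [-6.77450868e-01 -3.06702799e+00  2.33270113e-03] [-0.23590098 -0.10330094  0.16734176]
```

View pics/top0.png

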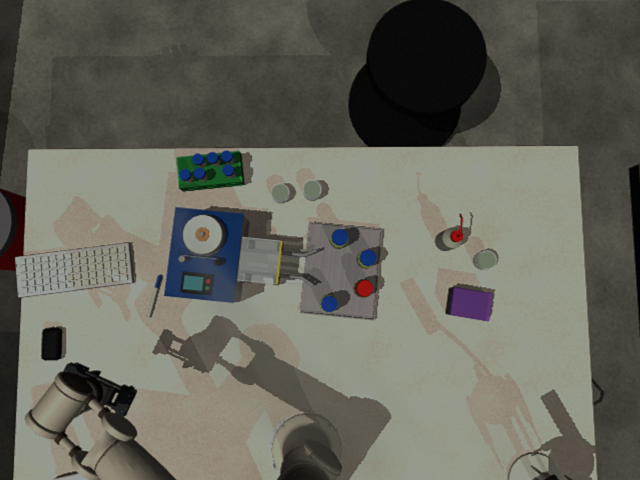

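View pics/side0.png

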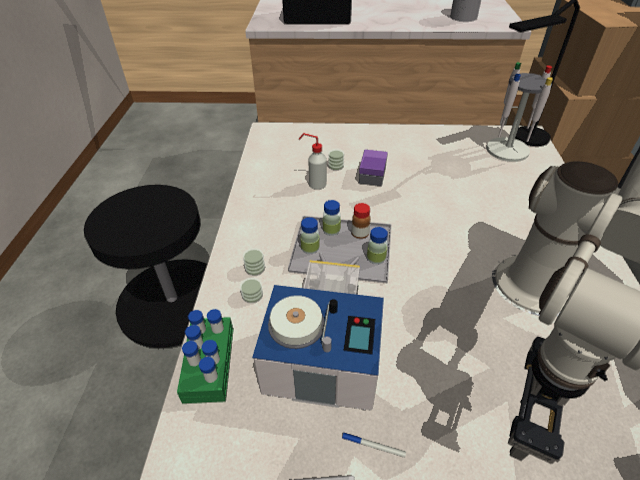

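The top view shows the infeed plate at about px (300–383, 221–319), with blue caps at (340,237), (369,257) and (330,303). The amber bottle's red cap is at (364,288), and the yellow guard edge is near (280,262). The lane runs to image left, which is world +y. The side view shows the same layout. Next I'll measure these points.

```bash
cat > h.py <<'E'
import numpy as np,cv2
from workcell import bot
def ray(c,p,z):
    R=np.array(c["R"]);t=np.array(c["t"]);o=-R.T@t
    d=R.T@np.array([(p[0]-c["cx"])/c["fx"],(p[1]-c["cy"])/c["fy"],1]); return (o+d*(z-o[2])/d[2])
def blobs(m,a=20):
    n,l,s,cc=cv2.connectedComponentsWithStats(m.astype(np.uint8)); return [(cc[i].round(1),s[i]) for i in range(1,n) if s[i,4]>=a]
E
python3 - <<'E'
from h import *
for n in("top","side"):
    c=bot.read_camera(n);im=c["pixels"];h=cv2.cvtColor(im,cv2.COLOR_BGR2HSV);H,S,V=cv2.split(h)
    roi=np.zeros(H.shape,bool)
    if n=="top": roi[215:325,250:390]=1
    else: roi[190:300,285:400]=1
    for nm,m in(("blue",(H>105)&(H<130)&(S>150)&(V>60)),("red",((H<6)|(H>174))&(S>170)&(V>90)),("yel",(H>18)&(H<33)&(S>140)&(V>120))):
        m=m&roi
        for cc,s in blobs(m,12): print(n,nm,cc,s,ray(c,cc,.110 if nm!="yel" else .134).round(4))
        if nm=="yel":
            ys,xs=np.nonzero(m); r=cv2.minAreaRect(np.c_[xs,ys].astype(np.float32)); print(r)
x=cv2.imread("pics/top0.png")[205:330,230:390]; cv2.imwrite("pics/c1.png",cv2.resize(x,None,fx=5,fy=4.7,interpolation=cv2.INTER_CUBIC)[:, :800])
E
```

```text
top blue [339.5 236.7] [332 229  16  16 193] [ 0.6421 -0.1044  0.11  ]
top blue [367.8 257.4] [360 250  16  16 194] [ 0.5789 -0.1887  0.11  ]
top blue [328.9 303.5] [322 296  15  16 192] [ 0.4424 -0.0703  0.11  ]
top red [364.4 287.9] [357 280  16  17 204] [ 0.4876 -0.1769  0.11  ]
top yel [278.7 262. ] [276 241   6  43  67] [0.5659 0.0773 0.134 ]
((278.6876525878906, 262.0194091796875), (1.6463863849639893, 42.29154968261719), 5.90614128112793)
side blue [331.3 207.1] [324 200  15  15 176] [ 0.5828 -0.1845  0.11  ]
side blue [308.9 224.8] [301 218  16  15 205] [ 0.6458 -0.101   0.11  ]
side blue [378.4 234.5] [371 227  16  16 207] [ 0.4459 -0.067   0.11  ]
side blue [325.1 294.6] [285 287  98  13 628] [0.5888 0.1586 0.11  ]
side red [361.6 210.3] [354 203  15  15 179] [ 0.4912 -0.1726  0.11  ]
side yel [333.9 263.3] [310 261  49   6  55] [0.5692 0.0732 0.134 ]
((334.030517578125, 263.2255859375), (48.258583068847656, 1.1043152809143066), 6.340191841125488)
```

View pics/c1.png

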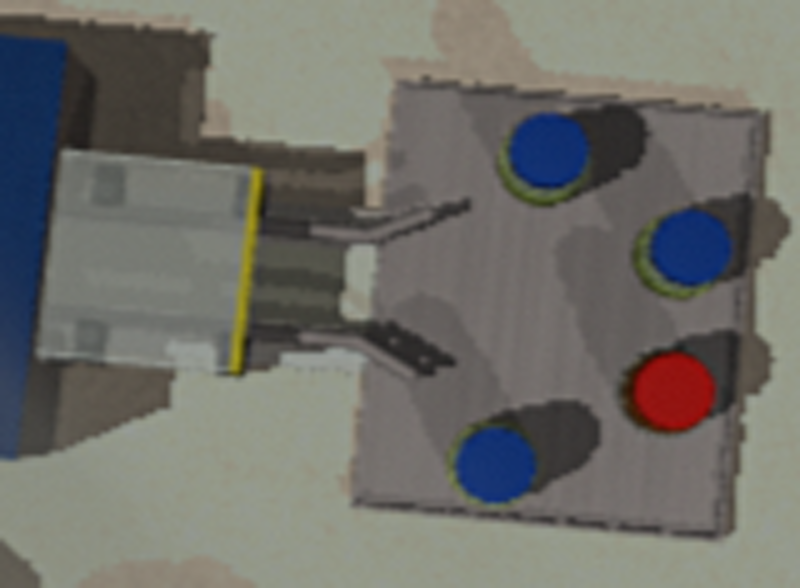

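The crop confirms the lane between the flared rails, with the yellow edge running from (262,168) to (237,372). The plate corners are at about (400,82), (767,112), (727,537) and (355,503). I'll fit the station pose from the edge and the plate, then check that the poses I need are reachable.

```bash
cat >> h.py <<'E'
from scipy.spatial.transform import Rotation as Ro
def rotv(yaw,flip,tilt=0):
    # tool x along station +y, tool y across (station x), z down; tilt: fingertips lead forward; flip turns half round z
    a=np.array([np.sin(-yaw),np.cos(yaw),0]); u=np.array([0,0,1.])
    z=np.sin(tilt)*a-np.cos(tilt)*u; x=np.cos(tilt)*a+np.sin(tilt)*u
    if flip:x=-x
    return Ro.from_matrix(np.c_[x,np.cross(z,x),z]).as_rotvec()
E
python3 - <<'E'
from h import *
c=bot.read_camera("top");im=c["pixels"];s=bot.read_camera("side")
for C,(roi) in((c,(slice(215,325),slice(250,390))),(s,(slice(255,275),slice(300,370)))):
    h=cv2.cvtColor(C["pixels"],cv2.COLOR_BGR2HSV);H,S,V=cv2.split(h);m=np.zeros(H.shape,bool)
    m[roi]=((H>18)&(H<33)&(S>110)&(V>100))[roi]
    ys,xs=np.nonzero(m)
    if C is c: k=xs<290; xs,ys=xs[k],ys[k]
    P=np.array([ray(C,(x,y),.135) for x,y in zip(xs,ys)])
    d=np.linalg.svd(P[:,:2]-P[:,:2].mean(0))[2][0]; d*=np.sign(d[0]); e=(P[:,:2]-P[:,:2].mean(0))@d
    mid=P[:,:2].mean(0)+d*(e.max()+e.min())/2
    print("edge",mid.round(4),"yaw",np.arctan2(d[1],d[0]).round(4),"len",np.ptp(e).round(4))
pc=[(230+x/5,205+y/4.7) for x,y in((400,82),(767,112),(727,537),(355,503))]
Q=np.array([ray(c,p,.022) for p in pc])[:,:2]
print(Q.round(4),"rear mid",Q[1:3].mean(0).round(4),"front mid",Q[[0,3]].mean(0).round(4),"lens",np.linalg.norm(Q-np.roll(Q,-1,0),axis=1).round(3))
d=Q[[0,3]].mean(0)-Q[1:3].mean(0);print("yaw plate",np.arctan2(-d[0],d[1]).round(4))
yaw=-.105;O=np.array([.5676,.0753])-.100*np.array([-np.sin(yaw),np.cos(yaw)])
print(O)
for fl in(0,1):
  for th in(0,.35,.5,.6):
    for y in(-80,0,90):
      p=O+y/1000*np.array([-np.sin(yaw),np.cos(yaw)])
      print(fl,th,y,[None if q is None else np.round(q,2).tolist() for q in [bot.inverse_kinematics([*p,.04],rotv(yaw,fl,th))]])
E
```

```text
edge [0.5662 0.0772] yaw -0.1104 len 0.1252
edge [0.5684 0.0746] yaw -0.11 len 0.1281
[[ 0.6978 -0.0149]
 [ 0.6754 -0.2484]
 [ 0.3906 -0.2174]
 [ 0.4153  0.0153]] rear mid [ 0.533  -0.2329] front mid [5.565e-01 2.000e-04] lens [0.235 0.287 0.234 0.284]
yaw plate -0.1007
[ 0.55711928 -0.02414926]
0 0 -80 [[-0.4, 0.32, 1.78, -0.0, 1.04, -0.3]]
0 0 0 [[-0.26, 0.32, 1.78, -0.0, 1.04, -0.16]]
0 0 90 [[-0.1, 0.35, 1.74, -0.0, 1.05, 0.01]]
0 0.35 -80 [[-0.59, 0.39, 1.73, 0.33, 1.21, -0.63]]
0 0.35 0 [[-0.46, 0.36, 1.78, 0.36, 1.16, -0.52]]
0 0.35 90 [[-0.3, 0.35, 1.79, 0.39, 1.11, -0.38]]
0 0.5 -80 [[-0.65, 0.45, 1.69, 0.44, 1.3, -0.73]]
0 0.5 0 [[-0.53, 0.41, 1.76, 0.48, 1.24, -0.64]]
0 0.5 90 [[-0.38, 0.38, 1.79, 0.53, 1.17, -0.53]]
0 0.6 -80 [[-0.69, 0.5, 1.66, 0.5, 1.37, -0.79]]
0 0.6 0 [[-0.57, 0.45, 1.74, 0.55, 1.3, -0.71]]
0 0.6 90 [[-0.42, 0.42, 1.79, 0.61, 1.22, -0.62]]
1 0 -80 [[-0.4, 0.32, 1.78, -0.0, 1.04, 2.84]]
1 0 0 [[-0.26, 0.32, 1.78, -0.0, 1.04, 2.99]]
1 0 90 [None]
1 0.35 -80 [[-0.59, 0.39, 1.73, 0.33, 1.21, 2.51]]
1 0.35 0 [[-0.46, 0.36, 1.78, 0.36, 1.16, 2.62]]
1 0.35 90 [[-0.3, 0.35, 1.79, 0.39, 1.11, 2.76]]
1 0.5 -80 [[-0.65, 0.45, 1.69, 0.44, 1.3, 2.41]]
1 0.5 0 [[-0.53, 0.41, 1.76, 0.48, 1.24, 2.5]]
1 0.5 90 [[-0.38, 0.38, 1.79, 0.53, 1.17, 2.61]]
1 0.6 -80 [[-0.69, 0.5, 1.66, 0.5, 1.37, 2.35]]
1 0.6 0 [[-0.57, 0.45, 1.74, 0.55, 1.3, 2.43]]
1 0.6 90 [[-0.42, 0.42, 1.79, 0.61, 1.22, 2.53]]
```

```bash
cat >> h.py <<'E'
YAW=-.106; O=np.array([.5567,-.0235]); XA=np.array([np.cos(YAW),np.sin(YAW)]); YA=np.array([-np.sin(YAW),np.cos(YAW)])
def W(x,y,z): return [*(O+x*XA+y*YA),z]
def S(p): d=np.array(p[:2])-O; return np.array([d@XA,d@YA])
def ln(x,y,z,v=.25,rot=None): bot.line_to(W(x,y,z),rot,max_speed=v)
B={'A':S((.644,-.1027)),'C':S((.444,-.0687)),'B':S((.581,-.1866)),'amber':S((.4894,-.1748))}
V=rotv(YAW,0)
ZC=.088
def st(m=""): 
    p=bot.current_ee_pos(); print(m,"t",round(bot.current_clock(),2),"xy",(S(p)*1000).round(1),"z",round(p[2]*1000,1),"F",np.round(bot.current_contact_force(),1),"op",round(bot.current_opening()*92,1))
E
python3 - <<'E'
from h import *
print({k:v.round(4) for k,v in B.items()})
p=bot.current_ee_pos(); bot.line_to([p[0],p[1],.32],max_speed=.3)
a=B['A']; bot.goto(W(*a,.24),V); st("above")
bot.set_gripper(.78); ln(*a,ZC,.2); st("down")
bot.set_gripper(.3,15); st("grip")
c=bot.read_camera("top"); cv2.imwrite("pics/g1.png",c["pixels"][180:340,230:430].repeat(3,0).repeat(3,1))
c=bot.read_camera("side"); cv2.imwrite("pics/g2.png",c["pixels"][150:310,250:450].repeat(3,0).repeat(3,1))
E
```

```text
{'A': array([ 0.0952, -0.0695]), 'C': array([-0.1073, -0.0569]), 'B': array([ 0.0414, -0.1596]), 'amber': array([-0.0509, -0.1576])}
above t 3.44 xy [ 95.2 -68.5] z 240.2 F [-0.2 -0.4  0.2] op 92.0
down t 4.83 xy [ 96.3 -69.8] z 89.6 F [ 0.  -0.1  1.4] op 71.9
grip t 5.32 xy [ 96.  -69.7] z 89.0 F [ 1.1 -0.6  3. ] op 47.6
```

View pics/g2.png

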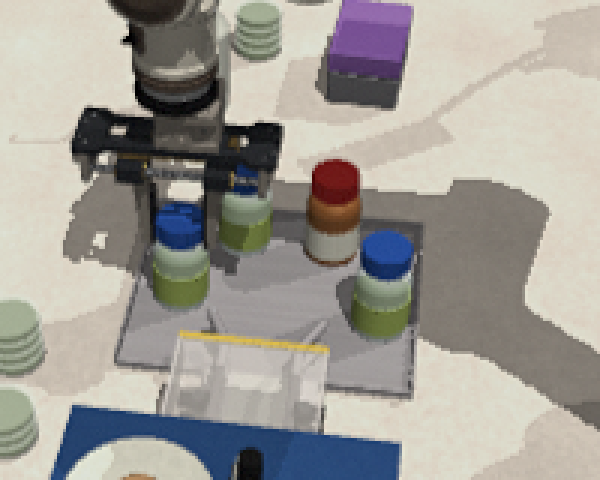

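The side view shows both fingers on A's cap at (180,225), bottle upright, opening 47.6 mm against the 48 mm cap. Next: carry it to the lane mouth, release it and push it in.

```bash
cat >> h.py <<'E'
def carry(b,yp):
    ln(*b,ZC+.005,.1); ln(0,-.045,ZC+.005,.15); ln(0,yp,ZC+.005,.12); st("in"); ln(0,yp,ZC+.0012,.06); bot.set_gripper(.76); st("placed")
def behind(y,z=.045,tilt=0,yp=None):
    p=S(bot.current_ee_pos()); ln(*p,.135,.3); 
    ln(0,y,.135,.3,rotv(YAW,0,tilt)); bot.set_gripper(.15); ln(0,y,z,.2)
def push(y0,y1,z,step,v,fmax):
    y=y0
    while y<y1:
        y=min(y+step,y1); ln(0,y,z,v); f=np.array(bot.current_contact_force()); F=-f[:2]@YA
        print(round(y*1000,1),"F%.1f lat%.1f z%.1f"%(F,f[:2]@XA,f[2]),end="; ")
        if F>fmax: break
    print(); return y
E
python3 - <<'E'
from h import *
carry(B['A'],.02); behind(-.035); st("behind")
c=bot.read_camera("top"); cv2.imwrite("pics/p1.png",c["pixels"][180:340,230:430].repeat(3,0).repeat(3,1))
c=bot.read_camera("side"); cv2.imwrite("pics/p2.png",c["pixels"][150:310,250:450].repeat(3,0).repeat(3,1))
E
```

```text
in t 7.17 xy [ 0.2 19.7] z 93.0 F [ 0.  -0.3 -1.8] op 47.8
placed t 7.92 xy [ 0.1 20. ] z 89.3 F [-0.3  0.6  0.6] op 70.1
behind t 10.09 xy [  0.6 -35.1] z 45.7 F [0.8 0.6 1.2] op 13.3
```

View pics/p2.png

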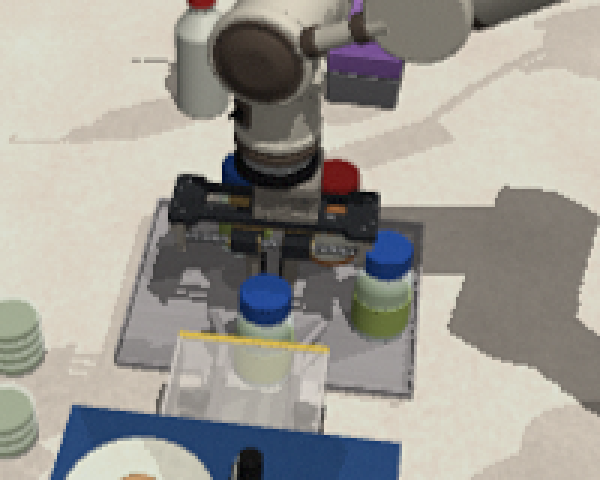

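The bottle stands upright in the lane mouth (cap at (265,300)) and the fingers are behind it. I'll push it in, then fetch C.

```bash
cat >> h.py <<'E'
def leave(b):
    p=S(bot.current_ee_pos()); ln(p[0],p[1]-.02,.05,.2); ln(p[0],p[1]-.02,.15,.3); bot.set_gripper(.78); ln(*b,.15,.3,V); ln(*b,ZC,.2); bot.set_gripper(.3,15); st("grip")
E
python3 - <<'E'
from h import *
push(-.035,.044,.045,.02,.06,8); st("pushed"); leave(B['C'])
for n,r in(("top",(slice(180,340),slice(230,430))),("side",(slice(150,310),slice(250,450)))):
    c=bot.read_camera(n); cv2.imwrite(f"pics/q_{n}.png",c["pixels"][r].repeat(3,0).repeat(3,1))
E
```

```text
-15.0 F-0.3 lat-0.3 z-0.9; 5.0 F-0.6 lat0.7 z0.4; 25.0 F0.6 lat0.1 z0.0; 44.0 F-0.3 lat0.8 z-0.5; 
pushed t 12.11 xy [-0.2 44.6] z 44.9 F [ 0.9  0.2 -0.5] op 13.8
grip t 15.33 xy [-106.2  -57.2] z 89.0 F [0.6 0.6 4. ] op 47.7
```

View pics/q_side.png

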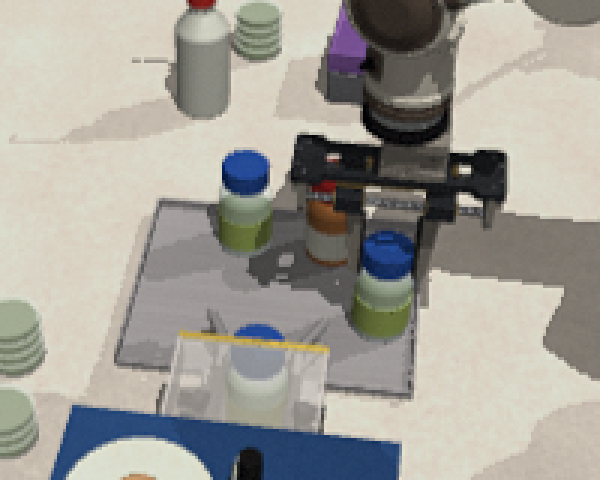

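A now stands inside the lane under the guard's edge at (258,370), and C is gripped by its cap. I'll do the same with C, then B.

Run:
```python
from h import *
carry(B['C'],.018); behind(-.037); push(-.037,.03,.045,.015,.06,10); st("pushed"); leave(B['B'])
ln(*B['B'],ZC+.005,.1)
carry(B['B'],.003); behind(-.05); push(-.05,.022,.045,.012,.06,10); st("pushed")
p=S(bot.current_ee_pos()); ln(0,p[1]-.03,.05,.2)
for n,r in(("top",(slice(180,340),slice(230,430))),("side",(slice(150,310),slice(250,450)))):
    c=bot.read_camera(n); cv2.imwrite(f"pics/r_{n}.png",c["pixels"][r].repeat(3,0).repeat(3,1))
```

```text
in t 17.23 xy [-0.1 17.7] z 93.1 F [-0.7 -0.5 -1.9] op 47.7
placed t 17.98 xy [ 0.1 18. ] z 89.3 F [0.7 0.2 0.4] op 69.7
-22.0 F-0.2 lat-0.3 z0.4; -7.0 F1.3 lat-0.1 z0.6; 8.0 F0.5 lat0.1 z-0.1; 23.0 F0.4 lat0.5 z-0.8; 30.0 F0.6 lat0.1 z0.5; 
pushed t 22.02 xy [-0.1 30.5] z 45.0 F [ 0.  -0.6  0.5] op 13.6
grip t 25.38 xy [  42.5 -160. ] z 89.3 F [0.8 0.7 4.4] op 47.8
in t 27.38 xy [0.2 2.6] z 93.0 F [-0.7  0.1 -2.4] op 47.8
placed t 28.14 xy [-0.  3.] z 89.2 F [-0.5 -0.5  1.4] op 70.0
-38.0 F0.0 lat-0.9 z0.1; -26.0 F1.4 lat1.0 z-0.2; -14.0 F-0.5 lat0.5 z-0.4; -2.0 F0.3 lat0.2 z-0.0; 10.0 F-0.6 lat0.1 z-0.9; 22.0 F0.3 lat-0.3 z-0.9; 22.0 F-0.2 lat-0.4 z0.2; 
pushed t 32.65 xy [-0.1 22. ] z 45.0 F [-0.4  0.2  0.2] op 13.9
```

View pics/r_side.png

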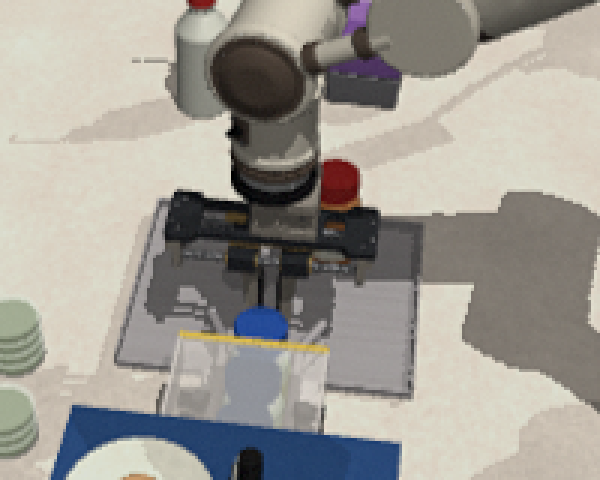

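All three bottles are in file in the lane: last cap at (260,325), the other two faint under the guard. Amber hasn't moved. Next I'll push with the tool tilted and feel for the stop.

Run:
```python
from h import *
behind(-.008,.036,.5); st("tilted")
y=push(-.008,.018,.036,.026,.1,5); y=push(y,.045,.036,.003,.03,5); st("a")
y=push(y,.096,.036,.0015,.015,5) if y>=.045 else y
st("end"); bot.hold(.3); st("hold")
for n,r in(("top",(slice(180,340),slice(230,430))),("side",(slice(150,310),slice(250,450)))):
    c=bot.read_camera(n); cv2.imwrite(f"pics/s_{n}.png",c["pixels"][r].repeat(3,0).repeat(3,1))
```

```text
tilted t 34.99 xy [ 0.7 -8. ] z 36.9 F [ 0.4 -0.5 -0.4] op 13.8
18.0 F0.3 lat0.5 z-0.1; 
21.0 F0.2 lat0.1 z0.2; 24.0 F-0.4 lat0.5 z-0.2; 27.0 F2.8 lat0.8 z-1.2; 30.0 F1.8 lat0.2 z-0.8; 33.0 F2.6 lat1.1 z-0.2; 36.0 F2.5 lat0.9 z0.9; 39.0 F1.5 lat0.4 z0.1; 42.0 F1.5 lat1.2 z0.0; 45.0 F2.2 lat0.4 z-1.5; 
a t 37.65 xy [-0.1 45.3] z 36.0 F [ 0.2 -2.3 -1.5] op 13.9
46.5 F2.8 lat0.0 z0.0; 48.0 F2.8 lat1.0 z-0.3; 49.5 F2.0 lat-0.1 z0.5; 51.0 F2.2 lat0.5 z-0.7; 52.5 F2.3 lat0.3 z-0.8; 54.0 F2.5 lat0.8 z-0.5; 55.5 F2.3 lat-0.3 z0.5; 57.0 F2.5 lat0.7 z-0.7; 58.5 F2.4 lat-0.4 z-0.1; 60.0 F2.3 lat0.2 z0.2; 61.5 F2.4 lat0.2 z-0.3; 63.0 F1.7 lat0.8 z-1.2; 64.5 F2.8 lat1.0 z-0.5; 66.0 F2.3 lat0.1 z0.1; 67.5 F2.9 lat0.8 z-0.5; 69.0 F2.5 lat-0.2 z-0.3; 70.5 F3.0 lat-0.3 z-0.7; 72.0 F2.1 lat-0.5 z-0.6; 73.5 F2.9 lat-0.3 z-0.3; 75.0 F1.7 lat-0.1 z-0.3; 76.5 F2.4 lat1.6 z-0.1; 78.0 F2.3 lat1.1 z-0.3; 79.5 F2.6 lat-0.2 z-0.5; 81.0 F3.5 lat-0.1 z-0.7; 82.5 F2.6 lat-0.6 z-0.8; 84.0 F3.1 lat-0.5 z0.2; 85.5 F3.1 lat0.6 z-0.3; 87.0 F3.6 lat1.0 z-0.6; 88.5 F5.7 lat-0.2 z-0.5; 
end t 44.9 xy [ 0.2 88. ] z 36.0 F [-0.8 -5.7 -0.5] op 13.8
hold t 45.2 xy [ 0.2 88. ] z 36.0 F [-0.4 -6.4  0.6] op 13.5
```

View pics/s_side.png

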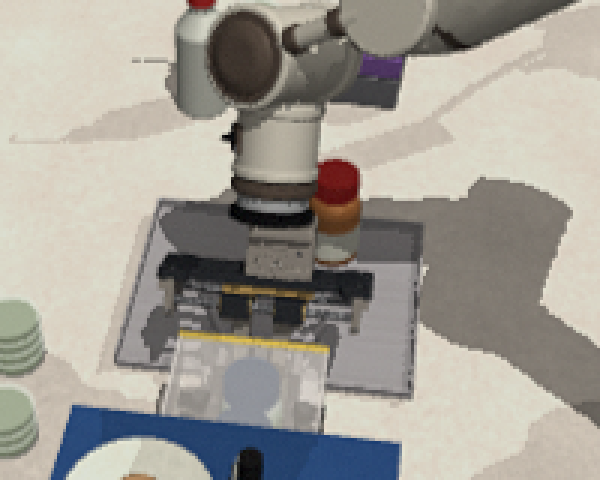

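Force is up from about 2.5 to 6 N, so the file is probably against the stop. A few 0.7 mm steps will confirm it.

Run:
```python
from h import *
y=push(.0885,.0925,.036,.0007,.01,13); st("end")
```

```text
89.2 F8.2 lat-0.0 z1.2; 89.9 F9.0 lat0.0 z-0.1; 90.6 F10.3 lat-0.5 z0.4; 91.3 F12.3 lat-1.1 z1.5; 92.0 F13.2 lat-1.6 z1.8; 
end t 46.55 xy [ 0.9 89.3] z 36.0 F [ -3.  -13.    1.8] op 13.9
```

The resistance is firm, at a centre of about 125 mm, inside the allowed range. To rule out the gripper touching the guard, I'll back off and probe again at a steeper tilt.

Run:
```python
from h import *
ln(0,.055,.038,.15); ln(0,.055,.038,.15,rotv(YAW,0,.68)); st("tilt")
y=push(.055,.084,.038,.029,.06,8); y=push(y,.097,.038,.0015,.02,13); st("end")
ln(0,.04,.04,.15); 
for n,r in(("top",(slice(180,340),slice(230,430))),("side",(slice(150,310),slice(250,450)))):
    c=bot.read_camera(n); cv2.imwrite(f"pics/u_{n}.png",c["pixels"][r].repeat(3,0).repeat(3,1))
st()
```

```text
tilt t 47.28 xy [-0.7 55.4] z 37.1 F [-0.7 -0.5 -0.3] op 13.6
84.0 F-0.1 lat-0.3 z0.6; 
85.5 F0.4 lat-0.2 z0.0; 87.0 F-0.3 lat0.1 z-0.2; 88.5 F1.9 lat-0.3 z0.7; 90.0 F6.0 lat-0.2 z0.8; 91.5 F8.9 lat-0.8 z0.3; 93.0 F11.6 lat-2.2 z2.2; 94.5 F14.4 lat-0.7 z2.2; 
end t 49.67 xy [ 1.7 91. ] z 37.9 F [ -2.2 -14.3   2.2] op 13.8
 t 50.28 xy [-0.5 41.2] z 39.9 F [1.2 0.9 0.8] op 13.4
```

View pics/u_side.png

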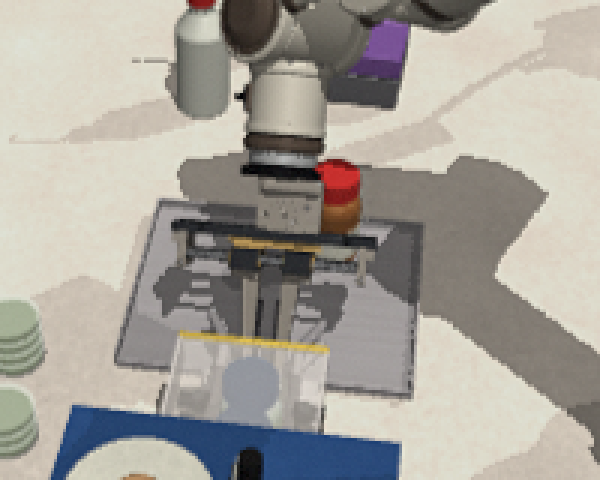

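Same stop at the second tilt: contact is about 1 mm further along, as the geometry predicts. The file stayed put, with the last cap at (250,380). I'll withdraw and hand in.

Run:
```python
from h import *
ln(0,.02,.06,.15); ln(0,.0,.22,.2); bot.hold(.5); st(); print(bot.job_done())
```

```text
t 52.08 xy [-0.  0.] z 219.9 F [-0.7 -0.4  0.4] op 13.7
the job is handed in; nothing more can be done
None
```

I pushed the three blue-capped bottles into the lane in single file against the firm stop (about 14 N at most) and handed in at 52 s; the stop plate is hidden, so "home" rests on two matching force probes, and the amber bottle was left where it stood.

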